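# Set the mandoline's slice thickness and lock it

### The arm

A 7-joint arm with a two-finger parallel gripper is mounted at the origin on a cart in front of the work surface, level with it; the furniture and walls round the work are solid. World frame = base frame: x ahead of the robot, y to its left, z up, the work surface at z = 0. Lengths are in m, angles in rad, forces in N, time in s.
With the tool pointing down it reaches from about 0.425 to 0.825 m from the base axis. Payload 3.6 kg.
Tool frame: the origin (TCP) lies where the fingers leave the gripper's body, on its centre line; the fingertips stand 73 mm ahead of it and the grasp point (between the pads) lies 54 mm ahead of it; z points along the fingers, y is the line along which they close (so a half turn about z gives the same grasp; the last joint's range is limited). The gripper opens to 85 mm and grips with 20 to 120 N. Pads are 22 mm wide; open, the fingers measure 114 mm over their backs; the gripper's body (76 mm by 85 mm) begins 54 mm behind the grasp point. The pads swing forward as they close: fully open they stand 13 mm farther back than shut.
Start: joints at [1.274, 0.615, -0.013, 1.423, 0.008, 1.103, -0.04], TCP at [0.174, -0.626, 0.304] pointing down, gripper open.
Joint ranges: [-3.12, 3.12], [-0.3, 2.06], [-1.34, 1.32], [0.26, 2.42], [-1.36, 4.5], [0.01, 1.98], [-2.84, 2.84]. Speed limits (rad/s): [2.79, 2.79, 3.14, 3.14, 3.14, 3.14, 3.14].

### API

Orientations are given as a unit quaternion [x, y, z, w].
In Python, from station import arm, snapshot, camera_info, ticket gives the robot as it stands. Calls block until the motion is done:
- arm.movep(position, orientation): joint-space move of the TCP to a pose.
- arm.line_to(position, velocity=0.15, ori=None): straight line of the TCP; ori=None keeps the orientation; velocity is the mean speed in m/s.
- arm.move_j(angles): joint-space move.
- arm.move_gripper(opening, effort=None): opening from 0.0 (shut) to 1.0 (fully open); effort is the grip in N (None keeps the last); returns when the fingers have stopped.
- arm.pause(seconds).
- arm.ik(position, orientation): joint angles nearest the present ones, or None.
- snapshot(name): name is "scene" or "top"; returns the picture (400x640x3 uint8, blue, green, red); there is no depth.
- camera_info(name): a dict with "fx", "fy", "cx", "cy" (pixels), "R" (3x3) and "t" (3): a world point X has camera coordinates R X + t. Camera axes: x right, y down, z forward; pixel columns grow to the right and rows downward; lengths in m; the calibration is good to about 2 mm. A picture is of the moment at which its call begins. camera_info takes no time and is no camera call.
A pose or a line that the arm cannot do raises arm.MotionError and nothing moves.
- ticket.finish_job(): hands the job in; it is judged then, once.
Readings, each from a call of its own:
- arm.read_time(): time.
- arm.read_joint_positions(): joint angles.
- arm.read_dq(): joint speeds.
- arm.read_effort(): joint torques, N m.
- arm.read_tool_pos(): TCP position.
- arm.read_eef_rot(): TCP orientation.
- arm.read_ft_force(): force on the tool from outside, world axes, zero at the start.
- arm.read_wrist_torque(): the same for the moment, N m.
- arm.read_opening(): opening from 0.0 (shut) to 1.0 (fully open).
- arm.read_finger_force(): force on a finger pad.
Only numpy, scipy, OpenCV 4.12 (cv2) and the standard library are available. Lean on these libraries where they do the work, as an engineer would, in place of code of your own. Each camera call takes 0.05 s, during which the arm holds its last target. There are 200 camera calls.

### The job

Set the mandoline to its fifth thickness mark, counting from the thinnest: with a fingertip, flick the lobed edge of its thickness wheel round by as many clicks as it takes until the pointer rests at that mark. Then push the lock slide fully shut towards the wheel. Work gently with the fingertips only: do not lift, tip or shove the mandoline about, and leave everything else on the counter where it is.

Things in the scene. Friction and masses are not known exactly. Their poses are not given: they have to be found in the camera images.
- slicer: mandoline: flat vegetable slicer, 130 mm wide (x), 466 long (y), deck 46 high, 2 kg, loose on rubber feet. Origin: centre of its underside, z up. +y runs along it from the steel adjuster head (y -218 to -48 mm) past ramp and blade to the wire handle loop. The thickness wheel sticks out of the head's -x side (face at x -65 mm), with free space under it down to the counter
- thickness_wheel (a joint): turn of the wheel, rad, grows counter-clockwise seen from above (thicker). It rests on clicks 0.698 (40 degrees) apart: first scale mark 0, second 0.698, third 1.396, fourth 2.094, fifth 2.793, sixth 3.491; stops just past the ends. A lobe needs 2 to 3 N at its end to leave a click; past half way (20 degrees) the wheel snaps on by itself. It cannot turn while the lock is shut
- wheel_axis (a point): on the wheel's vertical axis, top of its hub; slicer frame x -50, y -158, z 60 mm. Flat black wheel: hub radius 27 mm, nine equal straight lobes to radius 44, 6 mm wide, round-ended, 10 thick (z 49 to 59), 22 mm free between lobe ends
- lobe_out (a point): end of the lobe that points straight out of the slicer (its -x) whenever the wheel rests on a click, at mid thickness: 44 mm from the axis, slicer frame x -94, y -158, z 54 mm; fixed to the slicer. The other lobes follow every 40 degrees. Out here a growing joint value moves lobes along the slicer's -y
- pointer_tip (a point): outer end of the wheel's pointer, a metal raised bar on one lobe, 41 mm from the axis; turns with the wheel and sweeps over the deck past six raised black scale bars, which grow from thin (first) to thick (sixth)
- fifth_mark (a point): middle of the fifth scale bar on the deck (counting from the thinnest; the second thickest), 51 mm from the wheel's axis; the pointer points at it when the wheel stands at 2.793
- lock_slide (a joint): travel of the lock slide, m: 0 open, 0.015 shut (at its stop). It runs on the deck along the slicer's -y, towards the wheel, and stays where it is left; about 2 N pushes it. It starts open or within 2.5 mm of it. Its bolt goes home only when the wheel sits on a click
- lock_knob (a point): middle of the top of the lock slide's black ribbed knob, 20 mm (slicer x) by 11 mm (y), 14 mm above the deck (60 mm above the counter); moves with the slide. Open: slicer frame x -46, y -71 mm. The deck and ramp on its +y side are flat and free
- chili_ramekin: small dark round ramekin, 58 mm wide, 34 mm tall, standing beside the slicer on the wheel side; origin at the centre of its underside
- peeler_1: white-handled peeler lying on the counter beside the slicer, 170x25x18 mm; origin at the centre of its underside, x along it
- jar_1: squat jar with a green lid, 68 mm wide, 84 mm tall; origin at the centre of its underside
- kitchen_timer: white wedge-shaped timer, 53x70x50 mm; origin at the centre of its underside
- cutting_board: white cutting board lying flat, 165x235x14 mm; origin at the centre of its underside
- spice_jar_1: spice jar with a green lid, 46 mm wide, 106 mm tall; origin at the centre of its underside
- spice_jar_2: the second spice jar with a green lid, same size; origin at the centre of its underside

How it is judged:
By the outcome, as a careful person would: the job done as asked, in the order asked, and still so for the second after the job is handed in, with the robot touching nothing.
It also fails if it takes over 51 s, if anything falls off the work surface, if the arm or the gripper's body presses on something with over 40 N, if the wrist force passes 120 N, or if a joint passes its speed limit or range.

## Working session

There is one attempt and no reset: what is moved stays moved. The work goes in short steps, each a Python script; the robot and the scene stay as the last script left them, time stands still between calls to the robot, and variables do not carry over. Pictures are saved under pics/ and viewed, at most 10 in all, crops included, and the job is handed in when it is done.

```bash
mkdir -p pics; python3 - <<'E'
from station import arm, snapshot, camera_info
import cv2
for n in("top","scene"):
    im=snapshot(n); cv2.imwrite(f"pics/{n}0.png",im)
    c=camera_info(n); print(n,c)
print(arm.read_time(),arm.read_tool_pos(),arm.read_eef_rot(),arm.read_opening())
E
```

```text
top {'fx': 516.7422923422843, 'fy': 516.7422923422843, 'cx': 322.02987162769864, 'cy': 209.14291092763193, 'R': array([[-0.29484598, -0.95554411,  0.00114561],
       [-0.92943424,  0.28651066, -0.23251589],
       [ 0.22185096, -0.06962115, -0.97259192]]), 't': array([-0.05926149,  0.60197509,  1.41782445])}
scene {'fx': 399.4330089079709, 'fy': 399.4330089079709, 'cx': 323.1394171505038, 'cy': 197.8772540660814, 'R': array([[-0.89793371, -0.44002982, -0.00942366],
       [-0.25935833,  0.54630787, -0.79641759],
       [ 0.35559571, -0.71268609, -0.60467365]]), 't': array([0.40141843, 0.32939562, 0.87236992])}
0.1 [ 0.17374076 -0.625826    0.30283488] [ 9.90846336e-01  1.34989686e-01 -1.51963949e-04 -1.14024275e-03] 0.9999953128942808
```

View pics/top0.png

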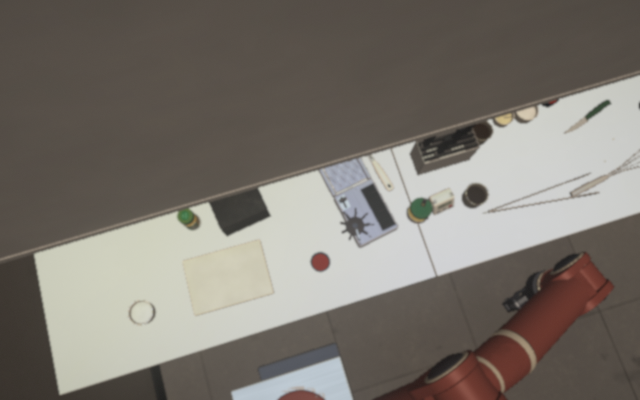

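View pics/scene0.png

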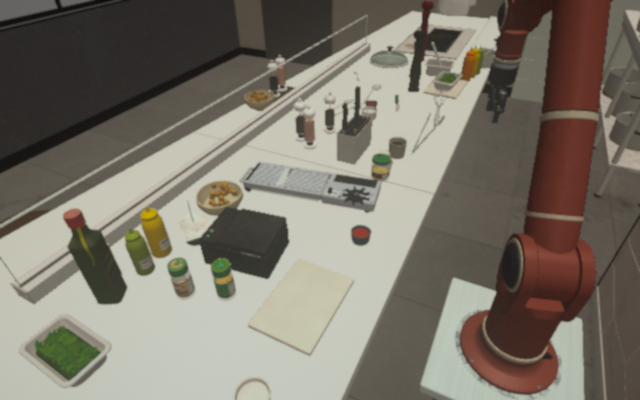

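Top: the mandoline sits at about (360,205), with the wheel at (355,225) and the ramekin at (320,262). Scene: the slicer runs from (245,175) to (380,195), with the wheel at (355,195). I'll zoom in on both.

```bash
python3 - <<'E'
import cv2
a=cv2.imread("pics/top0.png")[145:257,300:450]; cv2.imwrite("pics/tc.png",cv2.resize(a,None,fx=5.3,fy=5.3,interpolation=cv2.INTER_CUBIC))
b=cv2.imread("pics/scene0.png")[150:250,235:395]; cv2.imwrite("pics/sc.png",cv2.resize(b,None,fx=5,fy=5,interpolation=cv2.INTER_CUBIC))
E
```

```text
(no output)
```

View pics/tc.png

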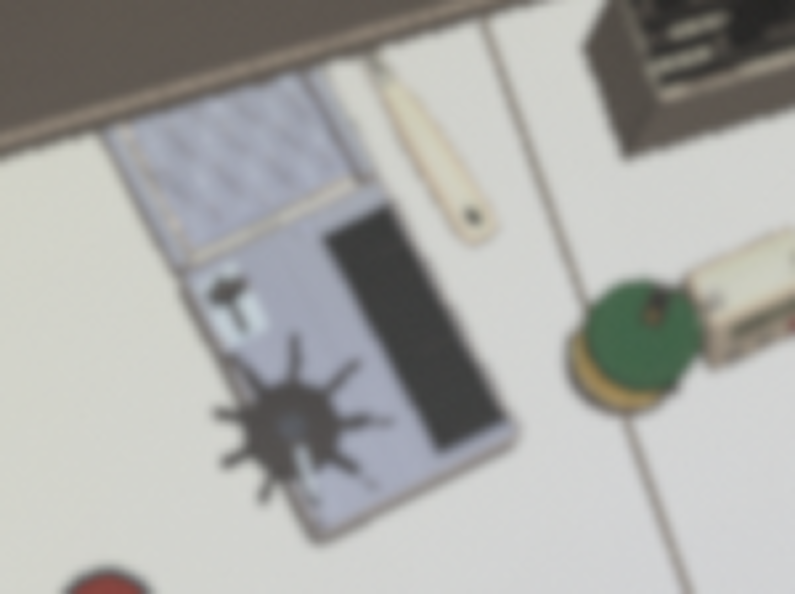

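View pics/sc.png

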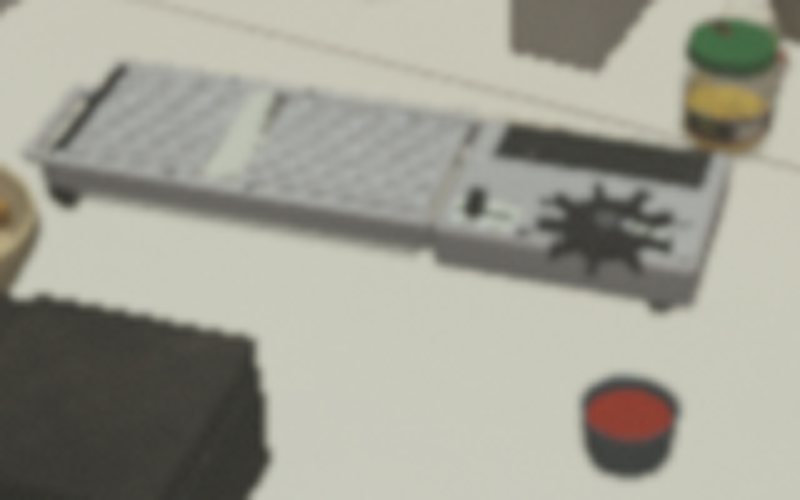

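```bash
cat > h.py <<'E'
import numpy as np
from station import camera_info
def proj(n,X):
    c=camera_info(n); p=np.atleast_2d(X)@np.array(c["R"]).T+c["t"]
    return np.c_[c["fx"]*p[:,0]/p[:,2]+c["cx"],c["fy"]*p[:,1]/p[:,2]+c["cy"]]
def S(pose,P):  # slicer frame (mm) -> world m
    x,y,a=pose; P=np.atleast_2d(P)/1000.
    return np.c_[x+np.cos(a)*P[:,0]-np.sin(a)*P[:,1],y+np.sin(a)*P[:,0]+np.cos(a)*P[:,1],P[:,2]]
E
python3 - <<'E'
import cv2,numpy as np
from h import *
from scipy.optimize import least_squares
T=lambda u,v:(u/5.3+300,v/5.3+145); C=lambda u,v:(u/5+235,v/5+150)
obs=[("top",(-50,-158,60),T(291,423)),("top",(-65,-218,46),T(316,535)),("top",(65,-218,46),T(515,428)),("top",(-46,-71,60),T(232,292)),
("scene",(-50,-158,60),C(605,224)),("scene",(-65,-218,46),C(692,275)),("scene",(65,-218,46),C(728,157)),("scene",(-46,-71,60),C(475,195)),("scene",(-65,-48,46),C(437,237))]
f=lambda p:np.concatenate([proj(n,S(p,P))[0]-uv for n,P,uv in obs])
best=min((least_squares(f,[.6,0,a]) for a in np.arange(-3,3.2,1)),key=lambda r:r.cost)
print(best.x,np.degrees(best.x[2]),best.fun.reshape(-1,2).round(2)); np.save("pose.npy",best.x)
p=best.x; print("wheel",S(p,(-50,-158,60)),"out",S(p,(-94,-158,54)),"knob",S(p,(-46,-71,60)))
tiles=[]
for n,(x0,x1,y0,y1) in dict(top=(325,390,180,250),scene=(320,385,170,215)).items():
    k=9 if n=="top" else 9
    im=cv2.resize(cv2.imread(f"pics/{n}0.png")[y0:y1,x0:x1],None,fx=k,fy=k,interpolation=cv2.INTER_CUBIC)
    im=cv2.convertScaleAbs(im,alpha=1.3)
    for i,d in enumerate([260,300,340,20,60,100]):
        for r,z in((62,46),):
            q=proj(n,S(p,(-50+r*np.cos(np.radians(d)),-158+r*np.sin(np.radians(d)),z)))[0]
            cv2.putText(im,str(i+1),tuple(int((q[j]-(x0,y0)[j]+.5)*k)-5*(1-2*j) for j in(0,1)),0,.5,(0,0,255),1)
    q=proj(n,S(p,(-94,-158,54)))[0]; cv2.circle(im,tuple(int((q[j]-(x0,y0)[j]+.5)*k) for j in (0,1)),4,(0,255,0),1)
    cv2.imwrite(f"pics/z{n}.png",im[:600])
# ramekin
c=camera_info("top"); 
def ray(n,u,v,z):
    c=camera_info(n);R=np.array(c["R"]);o=-R.T@c["t"];d=R.T@[(u-c["cx"])/c["fx"],(v-c["cy"])/c["fy"],1];return o+d*(z-o[2])/d[2]
print("ramekin",ray("top",320,261,.034),ray("scene",*C(630,410),.034))
E
```

```text
[ 0.64931571 -0.32852372 -1.38372419] -79.28155588759945 [[-0.62  1.34]
 [-0.2   1.62]
 [ 1.43  1.13]
 [-2.61 -0.43]
 [ 0.12 -1.09]
 [ 0.94 -1.75]
 [ 0.36 -1.71]
 [-0.91 -0.22]
 [-1.97 -2.64]]
wheel [[ 0.4847732  -0.30878137  0.06      ]] out [[ 0.47658995 -0.26554904  0.054     ]] knob [[ 0.57099924 -0.29653107  0.06      ]]
ramekin [ 0.4209242 -0.1857299  0.034    ] [ 0.41570553 -0.17968645  0.034     ]
```

View pics/ztop.png

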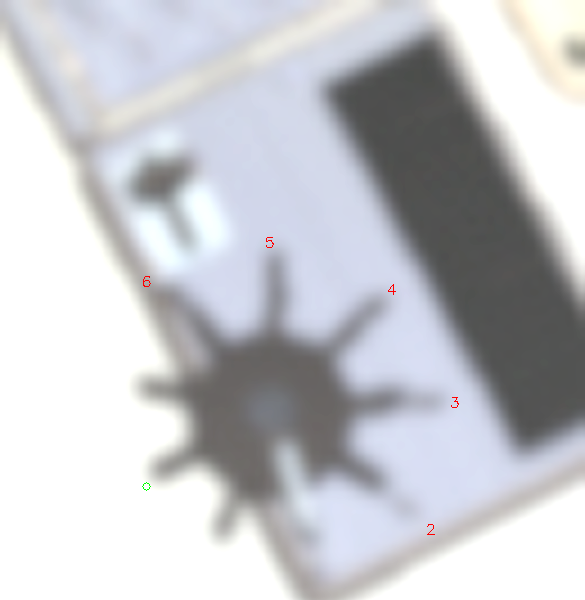

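View pics/zscene.png

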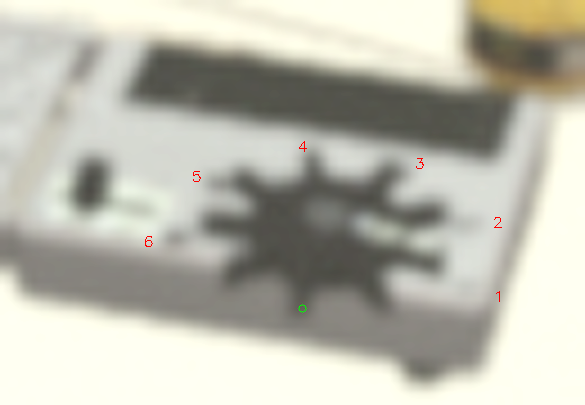

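The pictures agree: the pointer is on the 260° lobe, next to mark 1, so it needs 4 clicks. I'll refine the pose by matching rendered masks before moving.

```bash
cat > fit.py <<'E'
import cv2,numpy as np,sys
from h import *
from scipy.optimize import minimize
K=6
def circ(c,r,z,n=40): t=np.linspace(0,2*np.pi,n,False); return np.c_[c[0]+r*np.cos(t),c[1]+r*np.sin(t),np.full(n,z)]
W=(-50,-158)
def wheel(z):
    out=[circ(W,27,z)]
    for k in range(9):
        a=np.radians(40*k+180); u=np.array([np.cos(a),np.sin(a)]); v=np.array([-u[1],u[0]])
        out.append(np.array([np.r_[W+u*r+v*s,z] for r,s in((20,3),(42,3),(44,1),(44,-1),(42,-3),(20,-3))]))
    return out
box=lambda x0,x1,y0,y1,z:np.array([(x0,y0,z),(x1,y0,z),(x1,y1,z),(x0,y1,z)])
def hull(a,b,n,p): 
    return cv2.convexHull(proj(n,S(p,np.r_[a,b])).astype(np.float32))[:,0]
def masks(n,p,roi):
    x0,x1,y0,y1=roi
    def m(polys):
        im=np.zeros(((y1-y0)*K,(x1-x0)*K),np.float32)
        for q in polys: cv2.fillPoly(im,[np.round(((q-(x0,y0)+.5)*K-.5)*16).astype(np.int32)],1.,shift=4)
        return im
    pr=lambda X:proj(n,S(p,X))
    deck=m([pr(box(-65,65,-218,-48,46))]); body=m([hull(box(-65,65,-218,-48,46),box(-65,65,-218,-48,10),n,p)])
    wh=m([hull(a,b,n,p) for a,b in zip(wheel(59),wheel(49))])
    hub=m([hull(circ(W,10,60),circ(W,10,59),n,p)])
    knob=m([hull(box(-56,-36,-76.5,-65.5,60),box(-56,-36,-76.5,-65.5,48),n,p)])
    top=np.clip(wh+knob,0,1); body=body*(1-deck)*(1-top)
    deck=deck*(1-top)
    return [cv2.resize(cv2.GaussianBlur(i,(0,0),K*.7),(x1-x0,y1-y0),interpolation=cv2.INTER_AREA) for i in(deck,body,wh,hub,knob)]
def cost(q,data,p0):
    p=p0+np.array(q)*[.001,.001,.01]; e=0
    for n,roi,g in data:
        A=np.stack([np.ones_like(g)]+masks(n,p,roi),-1).reshape(-1,6)
        r=A@np.linalg.lstsq(A,g.ravel(),rcond=None)[0]-g.ravel(); e+=np.mean(np.minimum(np.abs(r),60))
    return e
def roi(n,p):
    q=proj(n,S(p,[(-105,-225,50),(15,-225,50),(-105,-60,50),(15,-60,50)])); a,b=q.min(0).astype(int),q.max(0).astype(int)+1
    return a[0],b[0],a[1],b[1]
def fit(ims,p0):
    data=[]
    for n,im in ims.items():
        r=roi(n,p0); data.append((n,r,cv2.cvtColor(im,cv2.COLOR_BGR2GRAY)[r[2]:r[3],r[0]:r[1]].astype(float)))
    o=minimize(cost,[0,0,0],(data,p0),method="Nelder-Mead",options=dict(initial_simplex=[[0,0,0],[8,0,0],[0,8,0],[0,0,6]],xatol=.05,fatol=1e-3))
    return p0+o.x*[.001,.001,.01],o.fun
if __name__=="__main__":
    p0=np.load("pose.npy"); I={n:cv2.imread(f"pics/{n}0.png") for n in("top","scene")}
    for s in(["top"],["scene"],["top","scene"]):
        p,f=fit({n:I[n] for n in s},p0); print(s,p.round(4),round(f,2),"wheel",S(p,(-50,-158,60)).round(4),"knob",S(p,(-46,-71,60)).round(4))
    np.save("pose1.npy",p)
E
python3 fit.py
```

```text
Traceback (most recent call last):
  File "fit.py", line 48, in <module>
    p,f=fit({n:I[n] for n in s},p0); print(s,p.round(4),round(f,2),"wheel",S(p,(-50,-158,60)).round(4),"knob",S(p,(-46,-71,60)).round(4))
        ~~~^^^^^^^^^^^^^^^^^^^^^^^^
  File "fit.py", line 43, in fit
    o=minimize(cost,[0,0,0],(data,p0),method="Nelder-Mead",options=dict(initial_simplex=[[0,0,0],[8,0,0],[0,8,0],[0,0,6]],xatol=.05,fatol=1e-3))
  File "fit.py", line 33, in cost
    A=np.stack([np.ones_like(g)]+masks(n,p,roi),-1).reshape(-1,6)
                                 ~~~~~^^^^^^^^^
  File "fit.py", line 23, in masks
    deck=m([pr(box(-65,65,-218,-48,46))]); body=m([hull(box(-65,65,-218,-48,46),box(-65,65,-218,-48,10),n,p)])
            ~~^^^^^^^^^^^^^^^^^^^^^^^^^
  File "fit.py", line 22, in <lambda>
    pr=lambda X:proj(n,S(p,X))
                ~~~~^^^^^^^^^^
  File "h.py", line 4, in proj
    c=camera_info(n); p=np.atleast_2d(X)@np.array(c["R"]).T+c["t"]
ValueError: time passes only in moves, steps and waits
```

```bash
sed -i 's/^from station import camera_info/import functools\nfrom station import camera_info as _ci\ncamera_info=functools.lru_cache(_ci)/' h.py; python3 fit.py
```

```text
['top'] [ 0.6522 -0.3325 -1.3976] 19.38 wheel [[ 0.4879 -0.3105  0.06  ]] knob [[ 0.5743 -0.2994  0.06  ]]
['scene'] [ 0.652  -0.3324 -1.3923] 21.57 wheel [[ 0.4876 -0.3113  0.06  ]] knob [[ 0.574  -0.2998  0.06  ]]
['top', 'scene'] [ 0.6518 -0.3327 -1.3973] 40.92 wheel [[ 0.4875 -0.3107  0.06  ]] knob [[ 0.5739 -0.2996  0.06  ]]
```

Both cameras agree on the wheel to within 1 mm. First flick: open gripper, with the +y finger's pad pushing the outward lobe toward -y.

```bash
cat > act.py <<'E'
import numpy as np,cv2
from station import arm,snapshot
from h import *
P=np.load("pose1.npy")
def quat(phi): return [np.cos(phi/2),np.sin(phi/2),0,0]
def at(x,y,z): return S(P,(x,y,z))[0]
X0,ZP=-99,100     # pad spans x -110..-88; TCP height, tips ~ z 40
F=lambda: arm.read_ft_force().round(1) if hasattr(arm.read_ft_force(),'round') else np.round(arm.read_ft_force(),1)
Y=lambda face: face-42.5   # tool centre for a given pad-face y
def flick():
    arm.line_to(at(X0,Y(-149),ZP),.08); f0=np.array(arm.read_ft_force()); fs=[]
    for f in (-158,-166,-174,-181,-184):
        arm.line_to(at(X0,Y(f),ZP),.05); fs.append(np.round(np.array(arm.read_ft_force())-f0,1).tolist())
    arm.line_to(at(X0-22,Y(-184),ZP),.1); arm.line_to(at(X0-22,Y(-149),ZP),.15)
    print(fs,arm.read_time())
def look(k):
    for n in("top","scene"): cv2.imwrite(f"pics/{n}{k}.png",snapshot(n))
E
python3 - <<'E'
from act import *
a=P[2]; q0=np.array(arm.read_joint_positions()); best=None
for phi in(a,a+np.pi):
    q=arm.ik(at(X0-22,Y(-149),200),quat(phi)); print(np.round(np.degrees(phi)),None if q is None else np.round(q,2))
    if q is not None and (best is None or abs(np.array(q)-q0).max()<best[0]): best=(abs(np.array(q)-q0).max(),phi)
np.save("phi.npy",best[1]); o=quat(best[1])
r=np.load("pose1.npy"); d=np.array([.418,-.183])-r[:2]; c,s=np.cos(a),np.sin(a); print("ramekin in slicer",(c*d[0]+s*d[1])*1e3,(-s*d[0]+c*d[1])*1e3)
arm.movep(at(X0-22,Y(-149),200),o); arm.line_to(at(X0-22,Y(-149),ZP),.15)
print(arm.read_time(),arm.read_tool_pos(),at(X0-22,Y(-149),ZP))
flick(); look(1)
E
```

```text
-80.0 [ 0.21  0.56  0.37  1.96 -0.32  0.68 -2.18]
100.0 [ 0.73  0.56 -0.39  1.95  0.32  0.69  0.32]
ramekin in slicer -187.7649837767 -204.45693683112404
2.6583 [ 0.44270936 -0.24691628  0.10049701] [ 0.44228486 -0.24652709  0.1       ]
[[2.3, 0.7, -0.9], [-0.2, 1.6, -1.1], [-2.2, -0.3, 0.9], [0.3, -0.1, 0.8], [0.6, 0.5, 0.0]] 5.325
```

```bash
cat >> act.py <<'E'
def crop(k):
    t=[]
    for n,(x0,x1,y0,y1) in dict(top=(325,390,185,250),scene=(320,385,165,230)).items():
        im=cv2.resize(cv2.imread(f"pics/{n}{k}.png")[y0:y1,x0:x1],(396,396),interpolation=cv2.INTER_CUBIC); t.append(im)
    cv2.imwrite(f"pics/c{k}.png",np.hstack(t))
E
python3 -c "
from act import *
crop(1)"
```

```text
(no output)
```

View pics/c1.png

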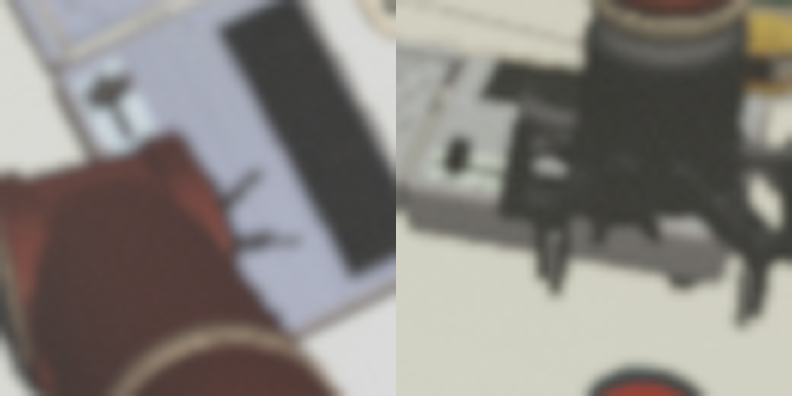

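The arm hides the wheel in both views: the top crop shows only two lobes, near (250,180) and (280,240). I'll swing aside to look.

```bash
cat >> act.py <<'E'
START=at(X0-22,Y(-149),200)
def aside(k):
    p=np.array(arm.read_tool_pos()); arm.line_to([p[0],p[1],.2],.2)
    q=np.array(arm.read_joint_positions()); q[0]-=.9; arm.move_j(q.tolist()); arm.pause(.1); look(k)
    q[0]+=.9; arm.move_j(q.tolist()); crop(k); print(arm.read_time())
E
python3 -c "
from act import *
aside(2)"
```

```text
9.5083
```

View pics/c2.png

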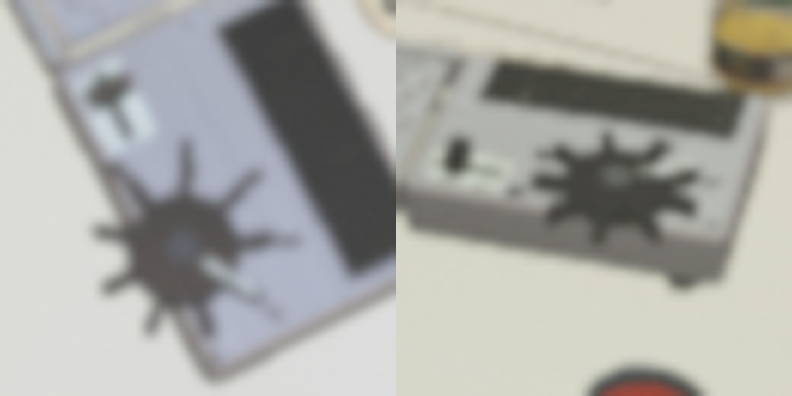

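The pointer moved to mark 2, in the top crop from (205,265) toward (275,315). That is exactly one click and the slicer looks undisturbed. Three more flicks.

```bash
python3 - <<'E'
from act import *
arm.line_to(at(X0-22,Y(-149),ZP),.2)
for _ in range(3): flick()
aside(3)
import fit
p,f=fit.fit({n:cv2.imread(f"pics/{n}3.png") for n in("top","scene")},P); print(P,p,f)
E
```

```text
[[2.5, 0.4, -0.8], [1.2, 0.2, 1.8], [-1.0, -0.2, 2.1], [1.5, 0.5, 0.8], [1.2, 0.6, 0.3]] 12.825
[[3.0, -0.7, -1.1], [1.9, -1.1, 0.3], [-2.4, -1.2, 0.5], [0.8, -0.7, 0.4], [1.4, -0.7, 0.0]] 15.4917
[[0.9, 0.8, -2.0], [-0.1, 0.3, -1.1], [-3.2, -0.2, -0.7], [0.7, 0.9, -0.8], [0.7, -0.2, -1.0]] 18.1583
22.2417
[ 0.65179374 -0.33266234 -1.39734734] [ 0.65182554 -0.33264752 -1.39734306] 44.887495336254034
```

View pics/c3.png

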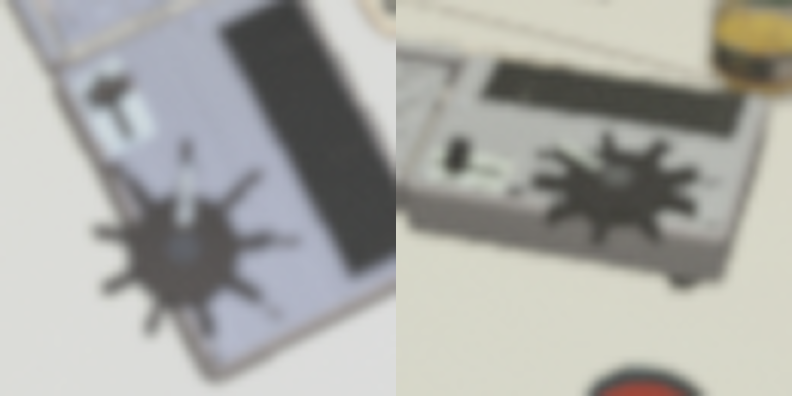

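The pointer is now on mark 5 at 60°, top crop (185,150), and the slicer has moved less than 0.1 mm. Next is the lock, pushed with closed fingertips from the +y side.

```bash
python3 - <<'E'
from act import *
o=quat(np.load("phi.npy").item()); arm.move_gripper(0.0)
arm.movep(at(-46,-40,200),o); arm.line_to(at(-46,-40,140),.2); arm.pause(.1)
f0=np.array(arm.read_ft_force()); u=S(P,(0,1000,0))[0][:2]-P[:2]
for z in(132,126):
    arm.line_to(at(-46,-40,z),.06); d=np.array(arm.read_ft_force())-f0; print(z,d.round(1))
    if d[2]>5: arm.line_to(at(-46,-40,z+3),.05); z+=3; break
f0=np.array(arm.read_ft_force()); y=-40; log=[]; big=0
while y>-70:
    y-=2 if y>-58 else 1
    arm.line_to(at(-46,y,z),.03); f=(np.array(arm.read_ft_force())-f0)[:2]@u; log.append((y,round(float(f),1)))
    big=big+1 if f>5 else 0
    if f>9 or big>=2: break
print(log,arm.read_tool_pos(),at(-46,y,z),arm.read_time())
E
```

```text
132 [ 0.4 -0.5 -0.8]
126 [ 0.7 -0.4 -0.6]
[(-42, 0.2), (-44, 0.1), (-46, 0.5), (-48, 0.4), (-50, -0.6), (-52, -1.3), (-54, -0.5), (-56, 0.2), (-58, 0.2), (-59, -0.8), (-60, -0.0), (-61, -0.2), (-62, -0.4), (-63, -0.6), (-64, 1.3), (-65, 1.1), (-66, 1.3), (-67, 0.7), (-68, 0.6), (-69, 0.2), (-70, 1.7)] [ 0.57479732 -0.29943627  0.12600776] [ 0.57490535 -0.2994332   0.126     ] 30.0583
```

Contact seems to come later than I assumed, about y -64, so the fingertips are thinner than I thought. I'll keep going until the stop shows in the force.

```bash
python3 - <<'E'
from act import *
u=S(P,(0,1000,0))[0][:2]-P[:2]; y=-70; log=[]; big=0
b=np.array([arm.read_ft_force()])[0][:2]@u
while y>-84:
    y-=1
    arm.line_to(at(-46,y,126),.03); f=np.array(arm.read_ft_force())[:2]@u; log.append((y,round(float(f-b+1.2),1)))
    big=big+1 if log[-1][1]>5 else 0
    if log[-1][1]>9 or big>=2: break
print(log,arm.read_tool_pos(),at(-46,y,126),arm.read_time())
E
```

```text
[(-71, 0.8), (-72, 0.2), (-73, -0.0), (-74, 0.5), (-75, -0.4), (-76, 1.1), (-77, 2.3), (-78, 4.9), (-79, 6.0), (-80, 6.3)] [ 0.56800025 -0.30054006  0.1262979 ] [ 0.5650554 -0.301159   0.126    ] 32.5583
```

The force climbs to 6 N with the tip held at y ≈ -77, which fits the stop (-80.5 plus about 3.5 mm half tip thickness). I'll nudge slightly further, back off and look.

```bash
python3 - <<'E'
from act import *
arm.line_to(at(-46,-82,126),.03); arm.pause(.2)
print(np.array(arm.read_ft_force()),arm.read_tool_pos(),arm.read_time())
arm.line_to(at(-46,-60,126),.1); arm.line_to(at(-46,-60,220),.2)
q=np.array(arm.read_joint_positions()); q[0]-=.9; arm.move_j(q.tolist()); arm.pause(.1); look(4); crop(4); print(arm.read_time())
import fit
p,f=fit.fit({n:cv2.imread(f"pics/{n}4.png") for n in("top","scene")},P); print(P,p,f)
# knob slide estimate: dark-knob residual vs shift
for n in("top","scene"):
    g0,g=[cv2.cvtColor(cv2.imread(f"pics/{n}{k}.png"),cv2.COLOR_BGR2GRAY).astype(float) for k in(0,4)]
    for nm,im in(("before",g0),("after",g)):
        print(n,nm,[(s,int(cv2.remap(im.astype(np.float32),*[c.astype(np.float32) for c in proj(n,S(P,[(-46+i,-71-s+j,60) for i in(-6,0,6) for j in(-2,2)])).T[:,None]],cv2.INTER_LINEAR).mean())) for s in range(-6,25,3)])
E
```

```text
[ 8.07311495  1.4117884  -4.93267059] [ 0.56653374 -0.30073227  0.12643934] 33.0083
36.2417
[ 0.65179374 -0.33266234 -1.39734734] [ 0.65083336 -0.3333673  -1.40038112] 45.064635459853264
top before [(-6, 164), (-3, 141), (0, 116), (3, 101), (6, 108), (9, 129), (12, 153), (15, 168), (18, 173), (21, 175), (24, 176)]
top after [(-6, 192), (-3, 192), (0, 189), (3, 186), (6, 177), (9, 158), (12, 129), (15, 105), (18, 99), (21, 114), (24, 145)]
scene before [(-6, 158), (-3, 142), (0, 117), (3, 98), (6, 98), (9, 116), (12, 142), (15, 160), (18, 169), (21, 170), (24, 169)]
scene after [(-6, 180), (-3, 183), (0, 184), (3, 184), (6, 180), (9, 170), (12, 149), (15, 124), (18, 108), (21, 116), (24, 141)]
```

View pics/c4.png

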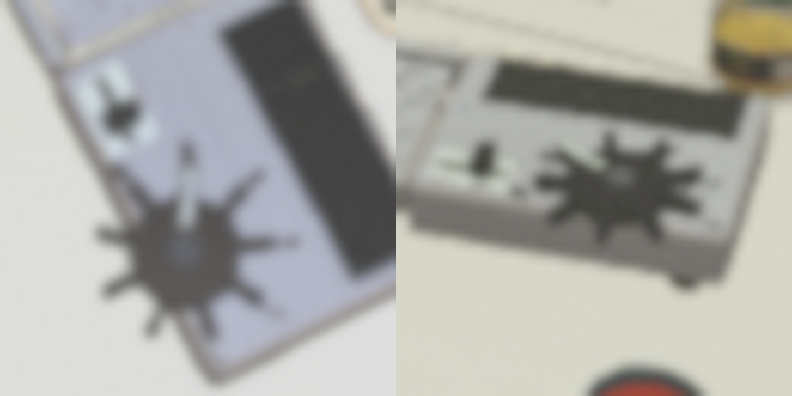

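```bash
python3 -c "
from station import ticket
print(ticket.finish_job())"
```

```text
the job is handed in; nothing more can be done
None
```

The wheel is on the fifth mark and the lock slide was pushed until it hit its stop, which I take as fully shut (the images show about 14 mm of knob movement). That last push reached about 8 N and may have shifted the mandoline by about 1 mm. The job was handed in at about 36 s.

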